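# Snug the wrench on the hold-down nut and tighten it

## Robot

A 6-joint arm with a two-finger parallel gripper is mounted at the origin on the work surface. World frame = base frame: x ahead of the robot, y to its left, z up, the work surface at z = 0. Lengths are in m, angles in rad, forces in N, time in s.
With the tool pointing down it reaches from about 0.3 to 0.775 m from the base axis. Payload 14.6 kg.
Tool frame: the origin (TCP) lies midway between the tips of the shut fingers; the grasp point (between the pads) lies 19 mm behind it (manip.grip_point_offset is the z of the grasp point in the tool frame, in m); z points along the fingers, x is the direction in which the jaws open and shut, and the axes are right-handed (so a half turn about z gives the same grasp; the last joint's range is limited). The gripper opens to 85 mm and grips with 20 to 120 N. Pads are 22 mm wide; open, the fingers measure 114 mm over their backs; the gripper's body (76 mm by 85 mm) begins 54 mm behind the grasp point. The pads swing forward as they close: fully open they stand 13 mm farther back than shut.
Start: joints at [1.184, 0.3, 1.521, -0, 1.321, -0.067], TCP at [0.173, 0.522, 0.231] pointing down, gripper open.
Joint ranges: [-3.03, 3.03], [-0.79, 2.21], [0.23, 2.52], [-1.04, 4.18], [0, 3.07], [-2.55, 2.55]. Speed limits (rad/s): [2.22, 2.22, 2.57, 3.14, 3.14, 3.14].

## Interface

Orientations are given as a unit quaternion [w, x, y, z].
In Python, from plant import manip gives the robot as it stands. The module is installed in compiled form; this text tells all that it offers.
- The arm moves only by the tool move_arm, never from a script. Its argument "targets" is a list of rows, each an object of numbers: "x", "y", "z": the shift along the world's x, y, z in m; "twist": the turn about the world's z in degrees; "gripper": the finger opening in m, from 0 to 0.0854. In form: [{"x": .., "y": .., "z": .., "twist": .., "gripper": ..}, ...]. A call has 1 to 5 rows; each row shifts and turns the commanded pose from where the row before left it; what a row does not reach is not made up. A row lasts 1/8 s, in which the tool goes at most 62.5 mm and 10.7 degrees, less where a joint would pass 70% of its speed; a pose out of reach is approached as far as the arm can. A call is refused whole if a number of a shift passes 0.0625 or a number of a turn 10.7, either way. A call with a gripper value outside its range is refused whole. The fingers move at their own pace and stop on an object; "squeeze" is the grip in N (left out, the last holds). Time passes only in rows, so rows that do not move let the fingers close. It gives the time, the measured TCP pose, the force and the opening at its end, in the units of the state.
- manip.observe(): the state, without advancing time (a new reading comes with each control period).
- manip.get_image(name): name is "side" or "top"; returns the picture (400x640x3 uint8, blue, green, red); there is no depth.
- manip.camera_info(name): a dict with "K" (3x3 intrinsics, pixels), "camera_from_world" (4x4, takes a point from world to camera coordinates). Camera axes: x right, y up, looking along -z (the intrinsics and any distortion apply to the point x, -y, -z); pixel columns grow to the right and rows downward; lengths in m; the calibration is good to about 2 mm. A picture is of the moment at which its call begins. camera_info takes no time and is no camera call.
- manip.job_done(): hands the job in, once; it reports no verdict.
The state is a dict: "t": time; "q": joint angles; "qvel": joint speeds; "tau": joint torques, N m; "tcp_pos": TCP position; "orientation": TCP orientation; "wrist_force": force on the tool from outside, world axes, zero at the start; "ft_torque": the same for the moment, N m; "opening": finger opening in m.
Only numpy, scipy, OpenCV 4.12 (cv2) and the standard library are available. Lean on these libraries where they do the work, as an engineer would, in place of code of your own. Each camera call takes 0.05 s, during which the arm holds its last target. There are 200 camera calls.

## Task

The sander's base board has worked loose. The adjustable wrench already sits over its hold-down nut, but with the jaw open too wide: roll the wrench's worm until the jaw is snug on the nut, pressing no harder than a thumb would, and only then swing the handle clockwise (seen from above) until the nut comes up tight against its stop. Do not force it past that; leave the wrench sitting snug on the nut, and disturb nothing else.

Things in the scene. Friction and masses are not known exactly. Their poses are not given: they have to be found in the camera images.
- wrench: Adjustable wrench, plain steel, 225 mm long, head 68 mm wide, 14 mm thick, lying loose on the nut's washer and the board, face up. Origin: head's underside, at the nut's axis when the nut lies on the fixed jaw. +x: from handle end to head; +z up. The mouth points along +x turned +22.5 degrees about z (call it m). Seen from above the fixed jaw is right of m, the movable one left.
- worm: The wrench's worm: knurled roller, diameter 18, length 18 mm, in the head 38 mm behind the nut. Origin: its centre; axis level, square to m; its top is 2 mm proud of the head. Rolling its top along m (toward the nut) closes the jaw, 0.7 mm per 20 mm. It yields to about 4 N along m (6 N or more, or slip, once tight). Touch it slowly, press it with 8 to 12 N (25 N harms it), friction about 0.8.
- jaw (a joint): Opening between the wrench's jaws, in m (noisy). Starts at 0.0260 to 0.0272; the nut is 0.024 across flats. Tight on the nut it reads 0.0233 to 0.024, as the contact gives a little.
- nut (a joint): Turn of the hold-down nut in rad, growing clockwise seen from above (tightening). Starts loose at 0 to 0.08; its stop (tight) is at 0.75. About 2 to 3 N across the handle's end turn it; at the stop the force climbs within some 15 mm of handle travel, and beyond about 10 N there the jaws spread and ride over the nut's corners.
- nut_top (a point): Centre of the top of the hold-down nut: hexagon, plain steel, 24 mm across flats, 14 mm high, fixed in place on a washer 56 mm across and 4 mm thick on the board. A stud 15 mm thick stands 9 mm out of it.
- handle_end (a point): On the middle of the handle's upper face, 20 mm from its end: x = -185, y = -6 mm in the wrench's frame. The handle is a straight bar, 24 mm wide, 12 mm thick, from x = -205 to -56 mm, parallel to x; its underside is 0 to 4 mm above the board. It points away from the sander and swings free over the board.
- board: Plywood base board of the belt sander, 330 x 640 x 18 mm, fixed on the bench. Origin: on the hold-down nut's axis, at bench level. It reaches from -175 to 155 mm in its x, -275 to 365 mm in its y; the sander, 200 mm high, stands at y = 110 to 345 mm. The wrench lies on the free part, its handle toward -y.
- spare_nut: A loose hex nut, 24 mm across flats and 14 mm high, lying on the board. Not part of the job. Origin: its underside.
- pencil: A pencil, 150 x 7 x 7 mm, lying on the board. Not part of the job. Origin: its underside.
- spanner: A plain combination spanner, 190 mm long, lying on the board. Not part of the job. Origin: its underside.
- sanding_block: A cork sanding block, 110 x 65 x 30 mm, on the bench. Not part of the job. Origin: its underside.
- screw_jar: A glass jar, 72 mm across and 100 mm high, on the bench. Not part of the job. Origin: its underside.
- try_square: A try square with a wooden stock, 150 mm blade, on the bench. Not part of the job. Origin: its underside.
- dust_brush: A dust brush on the bench. Not part of the job. Origin: its underside.
Mind the look-alikes: they are no part of the job. Leave any orange look-alike of the wrench alone.

How it is judged:
On the way:
1. the jaw is snug on the nut, before the nut is turned (value of joint jaw below 0.0247 m and horizontal distance between wrench and nut_top below 0.004 m and value of joint nut below 0.2 rad), for 0.2 s.
At the end, for the whole second after the job is handed in: The nut is turned to its stop (above 0.72 rad of 0.75), the wrench still sits flat on it (centred within 4 mm, down round the nut, at rest) with the jaw snug (opening below 25 mm on the 24 mm nut) (value of joint nut above 0.72 rad and value of joint jaw below 0.025 m and horizontal distance between wrench and nut_top below 0.004 m and z of wrench in the frame of nut_top below -0.008 m and angle between wrench's own z axis and vertical below 0.1 rad and linear speed of wrench below 0.01 m/s); the robot touches nothing.
It fails at once if the nut is turned while the jaw is slack (rounding its corners) (value of joint nut above 0.2 rad and value of joint jaw above 0.0255 m).
It fails at once if the worm is pressed with more than 25 N (contact force between the fingers and worm above 25 N).
It fails at once if something that is not part of the job is moved by more than 20 mm (distance of any of spare_nut, pencil, spanner, sanding_block, screw_jar, try_square, dust_brush from where it was at the start of the episode above 0.02 m).
It also fails if it takes over 72 s, if anything falls off the work surface, if the arm or the gripper's body presses on something with over 40 N, if the wrist force passes 120 N, or if a joint passes its speed limit or range.

## Working session

There is one attempt and no reset: what is moved stays moved. The work goes in short steps, Python scripts to look and compute and a tool call to move; the robot and the scene stay as the last step left them, time stands still between calls to the robot, and variables do not carry over. Pictures are saved under pics/ and viewed, about 8 in all and at most 12, crops included, and the job is handed in when it is done.

Besides the shell and the picture viewer there is one more tool, called after "Call:" by a JSON object that holds its "name" and its "arguments". move_arm: Moves the arm, as the interface text tells. Its arguments: {"type":"object","properties":{"targets":{"type":"array","items":{"type":"object","properties":{"x":{"type":"number"},"y":{"type":"number"},"z":{"type":"number"},"twist":{"type":"number"},"gripper":{"type":"number"}}}},"squeeze":{"type":"number"}},"required":["targets"]}

```bash
mkdir -p pics
cat > h.py <<'E'
import numpy as np, cv2
from plant import manip
def cam(n):
    c=manip.camera_info(n); return np.array(c["K"]),np.array(c["camera_from_world"]),c
def proj(n,p):
    K,T,_=cam(n); q=T[:3,:3]@np.array(p)+T[:3,3]; q=np.array([q[0],-q[1],-q[2]]); u=K@q; return u[:2]/u[2]
def back(n,uv,z):
    K,T,_=cam(n); d=np.linalg.inv(K)@np.array([uv[0],uv[1],1.]); d=np.array([d[0],-d[1],-d[2]])
    R=T[:3,:3]; o=-R.T@T[:3,3]; d=R.T@d; return o+d*(z-o[2])/d[2]
def crop(n,f,u0,v0,u1,v1,s):
    im=manip.get_image(n); c=im[v0:v1,u0:u1]; cv2.imwrite(f,cv2.resize(c,None,fx=s,fy=s,interpolation=cv2.INTER_CUBIC))
E
python3 - <<'E'
from h import *
im=[manip.get_image(n) for n in("top","side")]
cv2.imwrite("pics/a_top.png",im[0]);cv2.imwrite("pics/a_side.png",im[1])
for n in("top","side"):
    K,T,c=cam(n);print(n,K.round(1).tolist(),(-T[:3,:3].T@T[:3,3]).round(3),[k for k in c],T[:3,:3].round(3).tolist())
s=manip.observe();print(s, manip.grip_point_offset)
E
```

```text
top [[397.1, 0.0, 320.6], [0.0, 397.1, 195.8], [0.0, 0.0, 1.0]] [ 0.286 -0.182  1.142] ['K', 'camera_from_world'] [[-0.011, -1.0, -0.001], [0.981, -0.011, 0.192], [-0.192, 0.001, 0.981]]
side [[422.6, 0.0, 317.1], [0.0, 422.6, 197.5], [0.0, 0.0, 1.0]] [-0.114 -0.986  0.748] ['K', 'camera_from_world'] [[0.807, -0.59, 0.001], [0.328, 0.449, 0.831], [-0.491, -0.671, 0.556]]
{'t': 0.1, 'q': array([ 1.18440186e+00,  3.00456660e-01,  1.52152621e+00, -1.82894536e-05,
        1.32064494e+00, -6.66082264e-02]), 'qvel': array([ 0.00011459, -0.00220902, -0.0005468 , -0.00012702, -0.00083135,
       -0.00012567]), 'tau': array([ 2.50386634e-03, -5.44381857e+01, -3.62366652e+01, -3.46125364e-05,
        3.01307919e-03,  3.71632086e-05]), 'tcp_pos': array([0.17283621, 0.52192838, 0.23075243]), 'orientation': array([ 2.81956262e-04,  8.10666081e-01,  5.85508528e-01, -4.34124510e-04]), 'wrist_force': array([-0.04626865, -0.35759089,  0.13745201]), 'ft_torque': array([ 0.01516006,  0.03119371, -0.02451677]), 'opening': 0.08546843305187075} -0.0187
```

View pics/a_top.png

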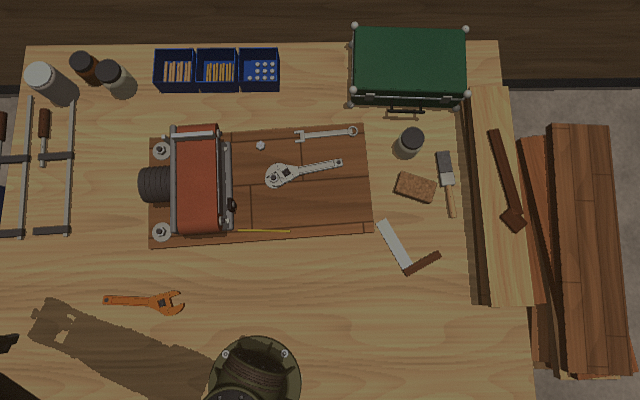

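View pics/a_side.png

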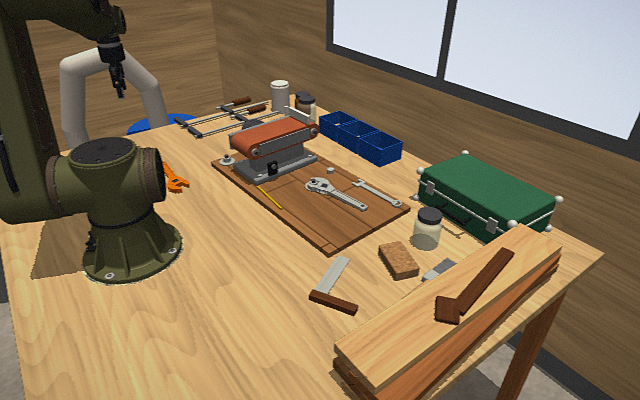

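The top view shows the wrench with its nut near pixel (272,177) and its handle end near (340,162). The sander is to the left at about (200,180), and the spanner, spare nut and pencil lie clear of the wrench. I'll enlarge both views.

Run:
```python
from h import *
crop("top","pics/b_top.png",255,145,355,200,8)
crop("side","pics/b_side.png",290,160,390,220,8)
for uv in((272,177),(340,162)): print(back("top",uv,.035))
```

```text
[ 0.55916556 -0.04383844  0.035     ]
[ 0.60145975 -0.23973154  0.035     ]
```

View pics/b_top.png

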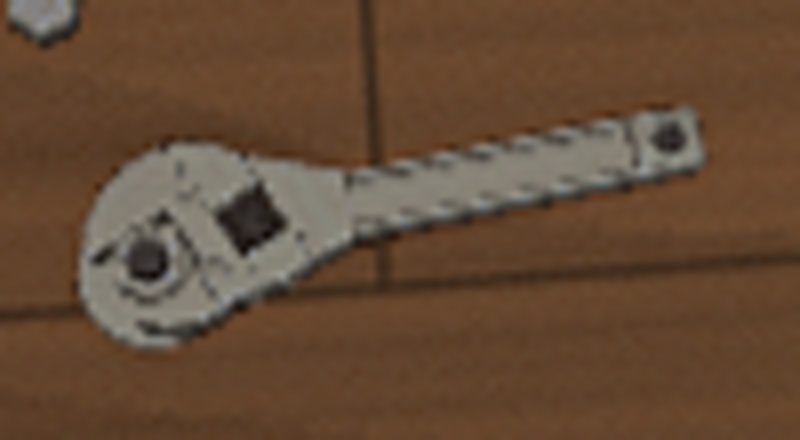

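View pics/b_side.png

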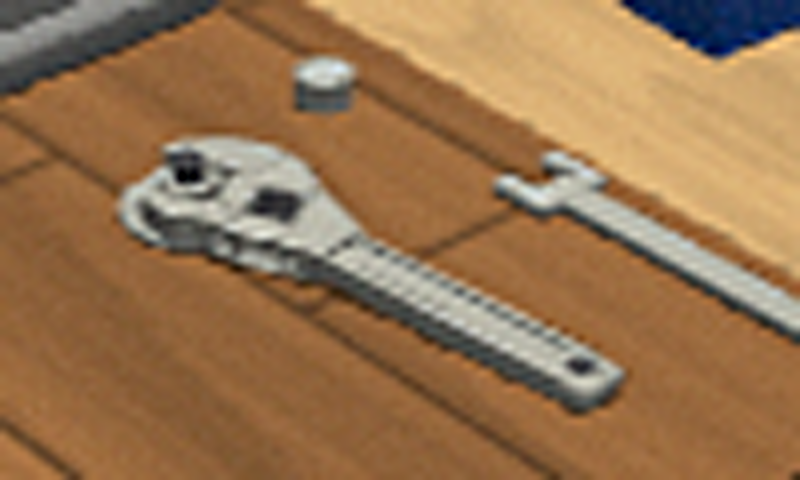

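The enlarged top view has the stud top at crop (147,260), the worm at (250,218) and the handle hole at (670,135). The handle edges run (347,178)-(690,108) and (357,235)-(700,168). The side view agrees: the wrench lies flat and its surroundings are clear. Next I compute the poses and raise the arm above the sander.

Run:
```python
from h import *
f=lambda c,z:back("top",(255+(c[0]+.5)/8-.5,145+(c[1]+.5)/8-.5),z)
s=f((147,260),.045);w=f((250,218),.038)
a=f((352,206),.034);b=f((697,138),.031)
print("stud",s,"worm",w,"hs",a,"he",b)
d=a-b;th=np.arctan2(d[1],d[0]);print("wrench yaw",np.degrees(th)); m=np.array([np.cos(th+np.pi/8),np.sin(th+np.pi/8)])
print("m",m,"worm pred",s[:2]-.038*m, "m seen",np.degrees(np.arctan2(*(s-w)[[1,0]])),np.linalg.norm((s-w)[:2]))
g=lambda c,z:back("side",(290+(c[0]+.5)/8-.5,160+(c[1]+.5)/8-.5),z)
print("side stud",g((187,162),.045),"worm",g((276,204),.038),"hole",g((581,365),.032),f((670,135),.032))
```

```text
stud [ 0.55648355 -0.04775138  0.045     ] worm [ 0.57326634 -0.08363127  0.038     ] hs [ 0.5783355  -0.11996719  0.034     ] he [ 0.60310612 -0.24484413  0.031     ]
wrench yaw 101.21956679822995
m [-0.55512851  0.83176459] worm pred [ 0.57757843 -0.07935844] m seen 115.06781472609462 0.03961096507111779
side stud [ 0.55677153 -0.04792882  0.045     ] worm [ 0.57325917 -0.08516996  0.038     ] hole [ 0.60284149 -0.23401163  0.032     ] [ 0.60406031 -0.23503498  0.032     ]
```

Call:
{"name": "move_arm", "arguments": {"targets": [{"x":0,"y":0,"z":0.06,"twist":0,"gripper":0},{"x":0,"y":0,"z":0.06,"twist":0,"gripper":0}]}}

```text
t: 0.45
tcp_pos: [0.1728, 0.5218, 0.3526]
orientation: [0.0, 0.811, 0.586, -0.001]
wrist_force: [0.6, -0.0, -0.1]
opening: 0.0517
```

Call:
{"name": "move_arm", "arguments": {"targets": [{"x":0.0337,"y":-0.0511,"z":0,"twist":-3.2,"gripper":0},{"x":0.0337,"y":-0.0511,"z":0,"twist":-3.2,"gripper":0},{"x":0.0337,"y":-0.0511,"z":0,"twist":-3.2,"gripper":0},{"x":0.0337,"y":-0.0511,"z":0,"twist":-3.2,"gripper":0},{"x":0.0337,"y":-0.0511,"z":0,"twist":-3.2,"gripper":0}]}}

```text
t: 1.08
tcp_pos: [0.342, 0.2648, 0.3514]
orientation: [0.0, 0.885, 0.466, 0.0]
wrist_force: [0.6, 0.4, -0.1]
opening: -0.0003
```

Call:
{"name": "move_arm", "arguments": {"targets": [{"x":0.0337,"y":-0.0511,"z":0,"twist":-3.2,"gripper":0},{"x":0.0337,"y":-0.0511,"z":0,"twist":-3.2,"gripper":0},{"x":0.0337,"y":-0.0511,"z":0,"twist":-3.2,"gripper":0},{"x":0.0337,"y":-0.0511,"z":0,"twist":-3.2,"gripper":0},{"x":0.0337,"y":-0.0511,"z":0,"twist":-3.2,"gripper":0}]}}

```text
t: 1.7
tcp_pos: [0.5106, 0.0091, 0.3513]
orientation: [-0.0, 0.941, 0.338, 0.0]
wrist_force: [1.8, 1.4, 0.6]
opening: -0.0002
```

Call:
{"name": "move_arm", "arguments": {"targets": [{"x":0.0337,"y":-0.0511,"z":0,"twist":-3.0,"gripper":0},{"x":0.0337,"y":-0.0511,"z":0,"twist":-3.0,"gripper":0},{"x":0,"y":0,"z":-0.06,"twist":0,"gripper":0},{"x":0,"y":0,"z":-0.06,"twist":0,"gripper":0},{"x":0,"y":0,"z":0,"twist":0,"gripper":0}]}}

```text
t: 2.33
tcp_pos: [0.5757, -0.0909, 0.2276]
orientation: [-0.002, 0.957, 0.29, -0.004]
wrist_force: [-0.7, -0.4, 1.6]
opening: -0.0
```

Call:
{"name": "move_arm", "arguments": {"targets": [{"x":0.0015,"y":0,"z":-0.06,"gripper":0},{"x":0,"y":0,"z":-0.06,"gripper":0},{"x":0,"y":0,"z":-0.045,"gripper":0},{"x":0,"y":0,"z":-0.011,"gripper":0},{"x":0,"y":0,"z":0,"gripper":0}]}}

```text
$.targets[0]: bad value
```

Run:
```python
from h import *
crop("side","pics/c_side.png",270,130,390,220,6)
o=manip.observe();print(o["t"],o["tcp_pos"],o["wrist_force"],o["q"])
```

```text
2.375 [ 0.57714318 -0.09102281  0.23144106] [0.64026125 0.41245545 1.13083062] [-2.19113791e-01  3.77590507e-01  1.41719401e+00  1.69742650e-05
  1.34885950e+00 -8.06969085e-01]
```

View pics/c_side.png

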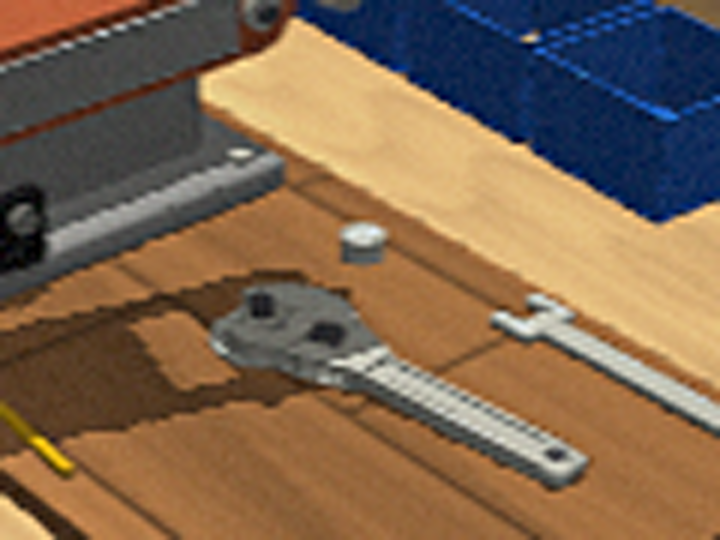

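The row without a twist was refused, so the arm is still above. The picture shows the wrench unmoved, with the worm at crop (328,333). I'll descend with full rows.

Call:
{"name": "move_arm", "arguments": {"targets": [{"x":0,"y":0,"z":-0.06,"twist":0,"gripper":0},{"x":0,"y":0,"z":-0.06,"twist":0,"gripper":0},{"x":0,"y":0,"z":-0.045,"twist":0,"gripper":0},{"x":0,"y":0,"z":-0.02,"twist":0,"gripper":0},{"x":0,"y":0,"z":0,"twist":0,"gripper":0}]}}

```text
t: 3.0
tcp_pos: [0.5786, -0.0912, 0.048]
orientation: [0.0, 0.957, 0.29, 0.001]
wrist_force: [0.2, -0.4, 1.2]
opening: -0.0001
```

Run:
```python
from h import *
crop("side","pics/d_side.png",290,130,370,200,8)
o=manip.observe();print(o["t"],o["tcp_pos"],o["wrist_force"])
```

```text
3.05 [ 0.57898947 -0.09133204  0.04888043] [ 0.51581095 -0.94278473 -1.09110421]
```

View pics/d_side.png

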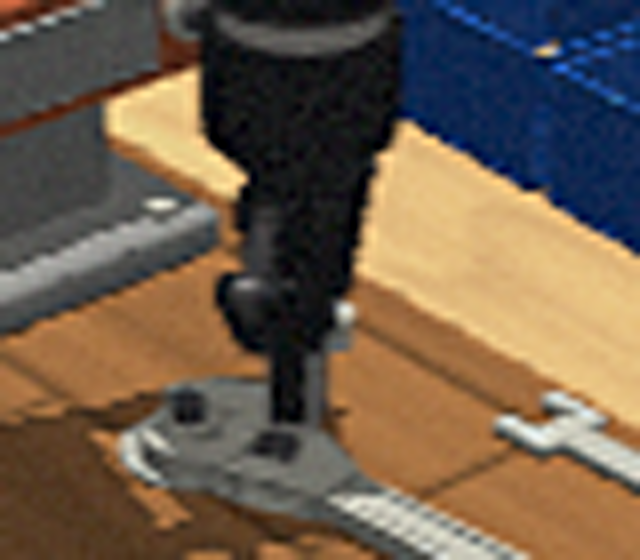

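The fingertip is at about crop (270-325,420), just above and behind the worm at (277,443). I'll check that against the projection.

Run:
```python
from h import *
P=lambda p:((proj("side",p)-[290,130])*8).round()
print("tcp",P([.579,-.0913,.0489]),"worm est",P([.573,-.0845,.038]))
ux=np.array([np.cos(np.radians(33.7)),np.sin(np.radians(33.7)),0]);uy=np.array([-ux[1],ux[0],0])
for a in(-.015,-.008,.008,.015):
  for b in(-.011,.011): print(a,b,P(np.array([.579,-.0913,.0489])+a*ux+b*uy))
```

```text
tcp [294. 419.] worm est [271. 440.]
-0.015 -0.011 [308. 443.]
-0.015 0.011 [255. 433.]
-0.008 -0.011 [314. 434.]
-0.008 0.011 [261. 424.]
0.008 -0.011 [327. 414.]
0.008 0.011 [274. 404.]
0.015 -0.011 [333. 405.]
0.015 0.011 [280. 395.]
```

Call:
{"name": "move_arm", "arguments": {"targets": [{"x":-0.0015,"y":0,"z":-0.004,"twist":0,"gripper":0},{"x":0,"y":0,"z":-0.003,"twist":0,"gripper":0},{"x":0,"y":0,"z":-0.001,"twist":0,"gripper":0},{"x":0,"y":0,"z":0,"twist":0,"gripper":0},{"x":0,"y":0,"z":0,"twist":0,"gripper":0}]}}

```text
t: 3.68
tcp_pos: [0.5759, -0.0911, 0.0384]
orientation: [0.0, 0.957, 0.29, 0.0]
wrist_force: [-0.6, -0.5, 0.6]
opening: 0.0
```

Call:
{"name": "move_arm", "arguments": {"targets": [{"x":0,"y":0,"z":-0.0005,"twist":0,"gripper":0},{"x":0,"y":0,"z":-0.0005,"twist":0,"gripper":0},{"x":0,"y":0,"z":0,"twist":0,"gripper":0}]}}

```text
t: 4.05
tcp_pos: [0.5759, -0.0912, 0.0375]
orientation: [0.0, 0.957, 0.29, 0.0]
wrist_force: [-0.5, -0.4, 3.1]
opening: -0.0
```

Call:
{"name": "move_arm", "arguments": {"targets": [{"x":0,"y":0,"z":-0.0005,"twist":0,"gripper":0},{"x":0,"y":0,"z":0,"twist":0,"gripper":0}]}}

```text
t: 4.3
tcp_pos: [0.5761, -0.0913, 0.0373]
orientation: [0.0, 0.957, 0.29, 0.0]
wrist_force: [-0.5, -0.3, 6.3]
opening: 0.0002
```

Call:
{"name": "move_arm", "arguments": {"targets": [{"x":0,"y":0,"z":-0.0005,"twist":0,"gripper":0},{"x":0,"y":0,"z":0,"twist":0,"gripper":0}]}}

```text
t: 4.55
tcp_pos: [0.5763, -0.0914, 0.0371]
orientation: [0.0, 0.957, 0.29, 0.001]
wrist_force: [-1.7, 0.2, 9.4]
opening: 0.0001
```

Call:
{"name": "move_arm", "arguments": {"targets": [{"x":-0.0011,"y":0.0017,"z":0,"twist":0,"gripper":0},{"x":-0.0011,"y":0.0017,"z":0,"twist":0,"gripper":0},{"x":-0.0011,"y":0.0017,"z":0,"twist":0,"gripper":0}]}}

```text
t: 4.92
tcp_pos: [0.5733, -0.0869, 0.0374]
orientation: [0.001, 0.957, 0.29, 0.001]
wrist_force: [0.4, -7.3, 8.7]
opening: 0.0002
```

Call:
{"name": "move_arm", "arguments": {"targets": [{"x":-0.0017,"y":0.0025,"z":0,"twist":0,"gripper":0},{"x":-0.0017,"y":0.0025,"z":0,"twist":0,"gripper":0}]}}

```text
t: 5.18
tcp_pos: [0.5699, -0.0819, 0.0373]
orientation: [0.001, 0.957, 0.29, 0.001]
wrist_force: [0.4, -6.5, 7.5]
opening: -0.0004
```

Call:
{"name": "move_arm", "arguments": {"targets": [{"x":0,"y":0,"z":0,"twist":0,"gripper":0},{"x":0,"y":0,"z":0,"twist":0,"gripper":0}]}}

```text
t: 5.42
tcp_pos: [0.5698, -0.0818, 0.0373]
orientation: [0.001, 0.957, 0.29, 0.001]
wrist_force: [-1.8, -4.1, 9.5]
opening: -0.0
```

Call:
{"name": "move_arm", "arguments": {"targets": [{"x":-0.0006,"y":0.0008,"z":0,"twist":0,"gripper":0},{"x":-0.0006,"y":0.0008,"z":0,"twist":0,"gripper":0},{"x":-0.0006,"y":0.0008,"z":0,"twist":0,"gripper":0}]}}

```text
t: 5.8
tcp_pos: [0.5682, -0.0795, 0.0374]
orientation: [0.001, 0.957, 0.29, 0.001]
wrist_force: [0.4, -5.8, 8.0]
opening: -0.0001
```

Call:
{"name": "move_arm", "arguments": {"targets": [{"x":-0.0006,"y":0.0008,"z":0,"twist":0,"gripper":0},{"x":-0.0006,"y":0.0008,"z":0,"twist":0,"gripper":0},{"x":-0.0006,"y":0.0008,"z":0,"twist":0,"gripper":0}]}}

```text
t: 6.18
tcp_pos: [0.5664, -0.0769, 0.0372]
orientation: [0.001, 0.957, 0.29, 0.001]
wrist_force: [1.2, -4.1, 7.3]
opening: 0.0003
```

Call:
{"name": "move_arm", "arguments": {"targets": [{"x":0,"y":0,"z":0.004,"twist":0,"gripper":0},{"x":0.0055,"y":-0.0079,"z":0,"twist":0,"gripper":0},{"x":0.0049,"y":-0.0071,"z":0,"twist":0,"gripper":0},{"x":0,"y":0,"z":-0.002,"twist":0,"gripper":0},{"x":0,"y":0,"z":-0.0005,"twist":0,"gripper":0}]}}

```text
t: 6.8
tcp_pos: [0.5759, -0.0913, 0.0375]
orientation: [0.0, 0.957, 0.29, -0.0]
wrist_force: [0.1, -1.4, 2.0]
opening: 0.0
```

Call:
{"name": "move_arm", "arguments": {"targets": [{"x":0,"y":0,"z":-0.0005,"twist":0,"gripper":0},{"x":0,"y":0,"z":-0.0005,"twist":0,"gripper":0},{"x":0,"y":0,"z":-0.0005,"twist":0,"gripper":0},{"x":0,"y":0,"z":0,"twist":0,"gripper":0}]}}

```text
t: 7.3
tcp_pos: [0.5762, -0.0915, 0.0371]
orientation: [0.0, 0.957, 0.29, 0.0]
wrist_force: [-2.3, -3.5, 9.6]
opening: 0.0
```

Call:
{"name": "move_arm", "arguments": {"targets": [{"x":-0.001,"y":0.0015,"z":0,"twist":0,"gripper":0},{"x":-0.001,"y":0.0015,"z":0,"twist":0,"gripper":0},{"x":-0.001,"y":0.0015,"z":0,"twist":0,"gripper":0},{"x":-0.001,"y":0.0015,"z":0,"twist":0,"gripper":0},{"x":-0.001,"y":0.0015,"z":0,"twist":0,"gripper":0}]}}

```text
t: 7.92
tcp_pos: [0.5715, -0.0844, 0.0373]
orientation: [0.001, 0.957, 0.29, 0.001]
wrist_force: [-1.2, -6.7, 9.6]
opening: 0.0001
```

Call:
{"name": "move_arm", "arguments": {"targets": [{"x":-0.001,"y":0.0015,"z":0,"twist":0,"gripper":0},{"x":-0.001,"y":0.0015,"z":0,"twist":0,"gripper":0},{"x":-0.001,"y":0.0015,"z":0,"twist":0,"gripper":0},{"x":-0.001,"y":0.0015,"z":0,"twist":0,"gripper":0},{"x":-0.001,"y":0.0015,"z":0,"twist":0,"gripper":0}]}}

```text
t: 8.55
tcp_pos: [0.5664, -0.0768, 0.0372]
orientation: [0.001, 0.957, 0.29, 0.001]
wrist_force: [-1.1, -6.3, 8.0]
opening: 0.0001
```

Call:
{"name": "move_arm", "arguments": {"targets": [{"x":0,"y":0,"z":0.004,"twist":0,"gripper":0},{"x":0.0055,"y":-0.0082,"z":0,"twist":0,"gripper":0},{"x":0.0045,"y":-0.0068,"z":0,"twist":0,"gripper":0},{"x":0,"y":0,"z":-0.002,"twist":0,"gripper":0},{"x":0,"y":0,"z":-0.0005,"twist":0,"gripper":0}]}}

```text
t: 9.18
tcp_pos: [0.5759, -0.0913, 0.0375]
orientation: [0.0, 0.957, 0.29, -0.0]
wrist_force: [0.1, -0.5, 1.9]
opening: 0.0003
```

Call:
{"name": "move_arm", "arguments": {"targets": [{"x":0,"y":0,"z":-0.0005,"twist":0,"gripper":0},{"x":0,"y":0,"z":-0.0005,"twist":0,"gripper":0},{"x":0,"y":0,"z":-0.0005,"twist":0,"gripper":0},{"x":0,"y":0,"z":0,"twist":0,"gripper":0}]}}

```text
t: 9.68
tcp_pos: [0.5762, -0.0915, 0.0371]
orientation: [0.0, 0.957, 0.29, 0.0]
wrist_force: [-2.3, -3.9, 8.1]
opening: -0.0003
```

Call:
{"name": "move_arm", "arguments": {"targets": [{"x":-0.001,"y":0.0015,"z":0,"twist":0,"gripper":0},{"x":-0.001,"y":0.0015,"z":0,"twist":0,"gripper":0},{"x":-0.001,"y":0.0015,"z":0,"twist":0,"gripper":0},{"x":-0.001,"y":0.0015,"z":0,"twist":0,"gripper":0},{"x":-0.001,"y":0.0015,"z":0,"twist":0,"gripper":0}]}}

```text
t: 10.3
tcp_pos: [0.5715, -0.0844, 0.0373]
orientation: [0.001, 0.957, 0.29, 0.001]
wrist_force: [-0.1, -6.6, 9.2]
opening: -0.0001
```

Call:
{"name": "move_arm", "arguments": {"targets": [{"x":-0.001,"y":0.0015,"z":0,"twist":0,"gripper":0},{"x":-0.001,"y":0.0015,"z":0,"twist":0,"gripper":0},{"x":-0.001,"y":0.0015,"z":0,"twist":0,"gripper":0},{"x":-0.001,"y":0.0015,"z":0,"twist":0,"gripper":0},{"x":-0.001,"y":0.0015,"z":0,"twist":0,"gripper":0}]}}

```text
t: 10.92
tcp_pos: [0.5664, -0.0769, 0.0372]
orientation: [0.001, 0.957, 0.29, 0.001]
wrist_force: [-1.5, -5.4, 7.4]
opening: -0.0002
```

Call:
{"name": "move_arm", "arguments": {"targets": [{"x":0,"y":0,"z":0.004,"twist":0,"gripper":0},{"x":0.0055,"y":-0.0082,"z":0,"twist":0,"gripper":0},{"x":0.0045,"y":-0.0068,"z":0,"twist":0,"gripper":0},{"x":0,"y":0,"z":-0.002,"twist":0,"gripper":0},{"x":0,"y":0,"z":-0.0005,"twist":0,"gripper":0}]}}

```text
t: 11.55
tcp_pos: [0.5759, -0.0913, 0.0375]
orientation: [0.0, 0.957, 0.29, -0.0]
wrist_force: [-0.3, -2.1, 1.5]
opening: 0.0002
```

Call:
{"name": "move_arm", "arguments": {"targets": [{"x":0,"y":0,"z":-0.0005,"twist":0,"gripper":0},{"x":0,"y":0,"z":-0.0005,"twist":0,"gripper":0},{"x":0,"y":0,"z":-0.0005,"twist":0,"gripper":0},{"x":0,"y":0,"z":0,"twist":0,"gripper":0}]}}

```text
t: 12.05
tcp_pos: [0.5762, -0.0915, 0.0371]
orientation: [0.0, 0.957, 0.29, 0.0]
wrist_force: [-2.7, -3.8, 8.0]
opening: -0.0003
```

Call:
{"name": "move_arm", "arguments": {"targets": [{"x":-0.001,"y":0.0015,"z":0,"twist":0,"gripper":0},{"x":-0.001,"y":0.0015,"z":0,"twist":0,"gripper":0},{"x":-0.001,"y":0.0015,"z":0,"twist":0,"gripper":0},{"x":-0.001,"y":0.0015,"z":0,"twist":0,"gripper":0},{"x":-0.001,"y":0.0015,"z":0,"twist":0,"gripper":0}]}}

```text
t: 12.68
tcp_pos: [0.5715, -0.0845, 0.0374]
orientation: [0.001, 0.957, 0.29, 0.001]
wrist_force: [-0.4, -7.3, 8.6]
opening: 0.0
```

Call:
{"name": "move_arm", "arguments": {"targets": [{"x":-0.001,"y":0.0015,"z":0,"twist":0,"gripper":0},{"x":-0.001,"y":0.0015,"z":0,"twist":0,"gripper":0},{"x":-0.001,"y":0.0015,"z":0,"twist":0,"gripper":0},{"x":-0.001,"y":0.0015,"z":0,"twist":0,"gripper":0},{"x":-0.001,"y":0.0015,"z":0,"twist":0,"gripper":0}]}}

```text
t: 13.3
tcp_pos: [0.5663, -0.077, 0.0372]
orientation: [0.001, 0.957, 0.29, 0.001]
wrist_force: [-1.7, -7.3, 7.7]
opening: -0.0
```

Call:
{"name": "move_arm", "arguments": {"targets": [{"x":0,"y":0,"z":0.004,"twist":0,"gripper":0},{"x":0.0055,"y":-0.0082,"z":0,"twist":0,"gripper":0},{"x":0.0045,"y":-0.0068,"z":0,"twist":0,"gripper":0},{"x":0,"y":0,"z":-0.002,"twist":0,"gripper":0},{"x":0,"y":0,"z":-0.0005,"twist":0,"gripper":0}]}}

```text
t: 13.92
tcp_pos: [0.5759, -0.0913, 0.0375]
orientation: [-0.0, 0.957, 0.29, -0.0]
wrist_force: [-0.0, -2.1, 2.0]
opening: -0.0001
```

Call:
{"name": "move_arm", "arguments": {"targets": [{"x":0,"y":0,"z":-0.0005,"twist":0,"gripper":0},{"x":0,"y":0,"z":-0.0005,"twist":0,"gripper":0},{"x":0,"y":0,"z":-0.0007,"twist":0,"gripper":0},{"x":0,"y":0,"z":0,"twist":0,"gripper":0}]}}

```text
t: 14.42
tcp_pos: [0.5763, -0.0915, 0.037]
orientation: [0.001, 0.957, 0.29, 0.0]
wrist_force: [-2.4, -2.6, 9.6]
opening: 0.0001
```

Call:
{"name": "move_arm", "arguments": {"targets": [{"x":-0.001,"y":0.0015,"z":0,"twist":0,"gripper":0},{"x":-0.001,"y":0.0015,"z":0,"twist":0,"gripper":0},{"x":-0.001,"y":0.0015,"z":0,"twist":0,"gripper":0}]}}

```text
t: 14.8
tcp_pos: [0.5736, -0.0876, 0.0373]
orientation: [0.001, 0.957, 0.29, 0.001]
wrist_force: [-2.9, -8.6, 10.9]
opening: -0.0002
```

Call:
{"name": "move_arm", "arguments": {"targets": [{"x":-0.001,"y":0.0015,"z":0,"twist":0,"gripper":0},{"x":-0.001,"y":0.0015,"z":0,"twist":0,"gripper":0},{"x":-0.001,"y":0.0015,"z":0,"twist":0,"gripper":0}]}}

```text
t: 15.18
tcp_pos: [0.5705, -0.0833, 0.0373]
orientation: [0.001, 0.957, 0.29, 0.001]
wrist_force: [-2.5, -9.6, 11.1]
opening: 0.0001
```

Call:
{"name": "move_arm", "arguments": {"targets": [{"x":-0.001,"y":0.0015,"z":0,"twist":0,"gripper":0},{"x":-0.001,"y":0.0015,"z":0,"twist":0,"gripper":0},{"x":-0.001,"y":0.0015,"z":0,"twist":0,"gripper":0},{"x":-0.001,"y":0.0015,"z":0,"twist":0,"gripper":0}]}}

```text
t: 15.68
tcp_pos: [0.5664, -0.0774, 0.0372]
orientation: [0.001, 0.957, 0.29, 0.001]
wrist_force: [-3.5, -10.1, 10.7]
opening: -0.0001
```

Force along m has risen to about 6.5 N, but there is an unexpected sideways part. I'll lift off, check the force zero and look.

Call:
{"name": "move_arm", "arguments": {"targets": [{"x":0,"y":0,"z":0.004,"twist":0,"gripper":0},{"x":0.0055,"y":-0.0082,"z":0.002,"twist":0,"gripper":0},{"x":0.0045,"y":-0.0068,"z":0,"twist":0,"gripper":0},{"x":0,"y":0,"z":0,"twist":0,"gripper":0}]}}

```text
t: 16.18
tcp_pos: [0.5761, -0.0918, 0.0417]
orientation: [-0.0, 0.957, 0.289, -0.0]
wrist_force: [0.2, 0.1, 0.7]
opening: 0.0002
```

Run:
```python
from h import *
a=manip.get_image("side")[150:220,295:375];b=manip.get_image("top")[145:200,255:355]
cv2.imwrite("pics/e.png",np.vstack([cv2.resize(a,(640,560)[:2],interpolation=cv2.INTER_CUBIC)[:340],cv2.resize(b,(640,352),interpolation=cv2.INTER_CUBIC)[:260]]))
o=manip.observe();print(o["t"],o["tcp_pos"],o["wrist_force"])
```

```text
16.275 [ 0.57574709 -0.09123973  0.04173533] [-0.45266895 -0.95971197 -0.49084899]
```

View pics/e.png

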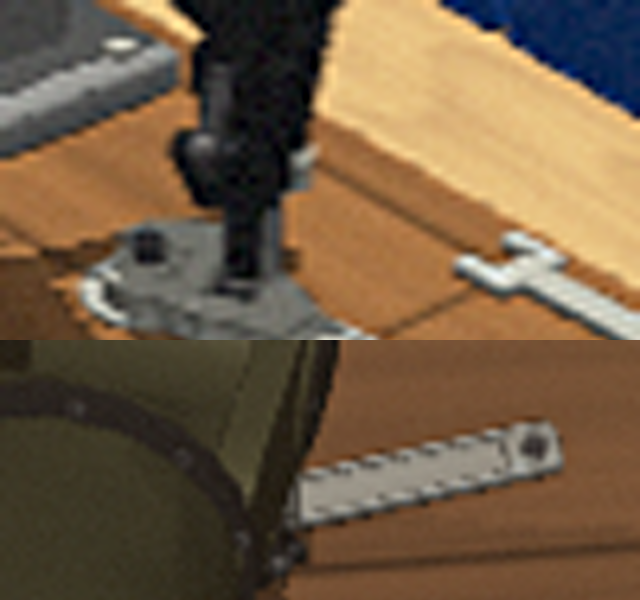

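Call:
{"name": "move_arm", "arguments": {"targets": [{"x":0,"y":0,"z":-0.003,"twist":0,"gripper":0},{"x":0,"y":0,"z":-0.0013,"twist":0,"gripper":0},{"x":0,"y":0,"z":-0.0005,"twist":0,"gripper":0},{"x":-0.0004,"y":-0.0002,"z":-0.0005,"twist":0,"gripper":0},{"x":-0.0003,"y":-0.0002,"z":-0.0005,"twist":0,"gripper":0}]}}

```text
t: 16.9
tcp_pos: [0.5759, -0.0916, 0.0371]
orientation: [0.0, 0.957, 0.29, 0.001]
wrist_force: [1.1, 1.4, 8.6]
opening: -0.0004
```

Call:
{"name": "move_arm", "arguments": {"targets": [{"x":0,"y":0,"z":0,"twist":0,"gripper":0}]}}

```text
t: 17.02
tcp_pos: [0.576, -0.0916, 0.0372]
orientation: [0.0, 0.957, 0.29, 0.001]
wrist_force: [1.6, 1.2, 7.2]
opening: 0.0002
```

Call:
{"name": "move_arm", "arguments": {"targets": [{"x":-0.001,"y":0.0015,"z":0,"twist":0,"gripper":0},{"x":-0.001,"y":0.0015,"z":0,"twist":0,"gripper":0},{"x":-0.001,"y":0.0015,"z":0,"twist":0,"gripper":0}]}}

```text
t: 17.4
tcp_pos: [0.5735, -0.0879, 0.0375]
orientation: [0.001, 0.957, 0.29, 0.002]
wrist_force: [3.9, -6.5, 6.6]
opening: 0.0001
```

Call:
{"name": "move_arm", "arguments": {"targets": [{"x":-0.001,"y":0.0015,"z":0,"twist":0,"gripper":0},{"x":-0.001,"y":0.0015,"z":0,"twist":0,"gripper":0},{"x":-0.001,"y":0.0015,"z":0,"twist":0,"gripper":0}]}}

```text
t: 17.77
tcp_pos: [0.5705, -0.0834, 0.0375]
orientation: [0.001, 0.957, 0.29, 0.002]
wrist_force: [3.3, -6.3, 5.7]
opening: 0.0001
```

Call:
{"name": "move_arm", "arguments": {"targets": [{"x":-0.001,"y":0.0015,"z":0,"twist":0,"gripper":0},{"x":-0.001,"y":0.0015,"z":0,"twist":0,"gripper":0},{"x":-0.001,"y":0.0015,"z":0,"twist":0,"gripper":0}]}}

```text
t: 18.15
tcp_pos: [0.5675, -0.0789, 0.0374]
orientation: [0.001, 0.957, 0.29, 0.002]
wrist_force: [5.1, -6.5, 5.9]
opening: -0.0
```

Force along m is now 7 to 8 N at only about 6 N of press, with little sideways part: tight and slipping. One more stroke at about 10 N to confirm.

Call:
{"name": "move_arm", "arguments": {"targets": [{"x":0,"y":0,"z":0.004,"twist":0,"gripper":0},{"x":0.0055,"y":-0.0079,"z":0,"twist":0,"gripper":0},{"x":0.0042,"y":-0.0052,"z":0,"twist":0,"gripper":0},{"x":0,"y":0,"z":-0.002,"twist":0,"gripper":0},{"x":0,"y":0,"z":-0.0005,"twist":0,"gripper":0}]}}

```text
t: 18.77
tcp_pos: [0.5758, -0.0913, 0.0375]
orientation: [-0.0, 0.957, 0.29, -0.0]
wrist_force: [-0.0, -0.8, 2.9]
opening: 0.0002
```

Call:
{"name": "move_arm", "arguments": {"targets": [{"x":0,"y":0,"z":-0.0005,"twist":0,"gripper":0},{"x":-0.0003,"y":-0.0001,"z":-0.0006,"twist":0,"gripper":0},{"x":-0.0002,"y":-0.0001,"z":-0.0006,"twist":0,"gripper":0},{"x":0,"y":0,"z":0,"twist":0,"gripper":0}]}}

```text
t: 19.27
tcp_pos: [0.576, -0.0915, 0.0371]
orientation: [0.001, 0.957, 0.29, 0.001]
wrist_force: [-0.1, -2.0, 9.6]
opening: 0.0003
```

Call:
{"name": "move_arm", "arguments": {"targets": [{"x":-0.001,"y":0.0015,"z":0,"twist":0,"gripper":0},{"x":-0.001,"y":0.0015,"z":0,"twist":0,"gripper":0},{"x":-0.001,"y":0.0015,"z":0,"twist":0,"gripper":0}]}}

```text
t: 19.65
tcp_pos: [0.5735, -0.0879, 0.0374]
orientation: [0.001, 0.957, 0.29, 0.001]
wrist_force: [2.5, -8.7, 8.8]
opening: 0.0002
```

Call:
{"name": "move_arm", "arguments": {"targets": [{"x":-0.001,"y":0.0015,"z":-0.0002,"twist":0,"gripper":0},{"x":-0.001,"y":0.0015,"z":-0.0002,"twist":0,"gripper":0},{"x":-0.001,"y":0.0015,"z":0,"twist":0,"gripper":0}]}}

```text
t: 20.02
tcp_pos: [0.5706, -0.0837, 0.0373]
orientation: [0.002, 0.957, 0.29, 0.002]
wrist_force: [0.2, -11.0, 12.3]
opening: 0.0001
```

Call:
{"name": "move_arm", "arguments": {"targets": [{"x":-0.001,"y":0.0015,"z":0,"twist":0,"gripper":0},{"x":-0.001,"y":0.0015,"z":0,"twist":0,"gripper":0},{"x":-0.001,"y":0.0015,"z":0,"twist":0,"gripper":0}]}}

```text
t: 20.4
tcp_pos: [0.5676, -0.0793, 0.0373]
orientation: [0.002, 0.957, 0.29, 0.002]
wrist_force: [-0.4, -12.5, 10.0]
opening: 0.0001
```

The worm now holds at 9 to 10 N along m, so the jaw is tight. I'll lift and move to the +x side of the handle's end.

Call:
{"name": "move_arm", "arguments": {"targets": [{"x":0,"y":0,"z":0.01,"twist":0,"gripper":0},{"x":0,"y":0,"z":0.05,"twist":0,"gripper":0},{"x":0.024,"y":-0.046,"z":0,"twist":-7.5,"gripper":0},{"x":0.024,"y":-0.046,"z":0,"twist":-7.5,"gripper":0},{"x":0.024,"y":-0.046,"z":0,"twist":-7.5,"gripper":0}]}}

```text
t: 21.02
tcp_pos: [0.639, -0.2169, 0.096]
orientation: [-0.0, 0.995, 0.095, 0.0]
wrist_force: [0.3, 0.3, 0.4]
opening: -0.0003
```

Call:
{"name": "move_arm", "arguments": {"targets": [{"x":0,"y":0,"z":-0.03,"twist":0,"gripper":0},{"x":0,"y":0,"z":-0.03,"twist":0,"gripper":0},{"x":0,"y":0,"z":0,"twist":0,"gripper":0},{"x":0,"y":0,"z":0,"twist":0,"gripper":0}]}}

```text
t: 21.52
tcp_pos: [0.639, -0.2158, 0.0371]
orientation: [0.0, 0.995, 0.098, 0.001]
wrist_force: [-0.3, 0.9, 0.5]
opening: -0.0001
```

Run:
```python
from h import *
crop("top","pics/f.png",255,130,375,200,6)
o=manip.observe();print(o["t"],o["tcp_pos"],o["wrist_force"])
```

```text
21.575 [ 0.63914089 -0.21593374  0.03752214] [0.1654494  0.30192849 0.39798301]
```

View pics/f.png

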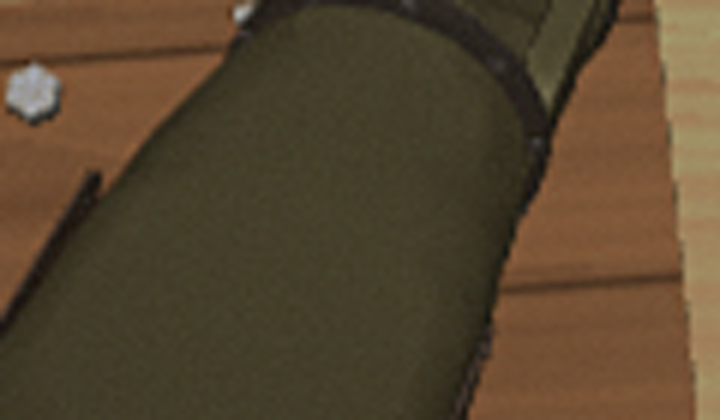

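The arm hides the wrench from the top camera, so I'll go by force from here. Lower beside the handle and approach.

Call:
{"name": "move_arm", "arguments": {"targets": [{"x":0,"y":0,"z":-0.01,"twist":0,"gripper":0},{"x":0,"y":0,"z":-0.0045,"twist":0,"gripper":0},{"x":-0.006,"y":-0.001,"z":0,"twist":0,"gripper":0},{"x":0,"y":0,"z":0,"twist":0,"gripper":0}]}}

```text
t: 22.08
tcp_pos: [0.6321, -0.2171, 0.0214]
orientation: [-0.0, 0.995, 0.097, -0.0]
wrist_force: [0.4, 0.1, 1.3]
opening: -0.0
```

Call:
{"name": "move_arm", "arguments": {"targets": [{"x":-0.003,"y":-0.0006,"z":0,"twist":0,"gripper":0},{"x":-0.003,"y":-0.0006,"z":0,"twist":0,"gripper":0}]}}

```text
t: 22.32
tcp_pos: [0.6263, -0.2182, 0.0214]
orientation: [0.0, 0.995, 0.097, 0.0]
wrist_force: [1.6, -0.6, 0.1]
opening: -0.0002
```

Call:
{"name": "move_arm", "arguments": {"targets": [{"x":-0.003,"y":-0.0006,"z":0,"twist":0,"gripper":0},{"x":-0.003,"y":-0.0006,"z":0,"twist":0,"gripper":0}]}}

```text
t: 22.58
tcp_pos: [0.6206, -0.2195, 0.0215]
orientation: [0.0, 0.995, 0.097, 0.001]
wrist_force: [4.8, -1.1, 1.4]
opening: -0.0001
```

Call:
{"name": "move_arm", "arguments": {"targets": [{"x":-0.003,"y":-0.0006,"z":0,"twist":0,"gripper":0},{"x":-0.003,"y":-0.0006,"z":0,"twist":0,"gripper":0}]}}

```text
t: 22.82
tcp_pos: [0.6144, -0.2207, 0.0214]
orientation: [0.0, 0.995, 0.097, 0.0]
wrist_force: [4.7, -3.3, 1.8]
opening: -0.0001
```

Contact came at x≈0.623 with about 4 to 5 N. Next I swing along the arc about the nut (r≈0.182 m), turning the tool with the handle.

Call:
{"name": "move_arm", "arguments": {"targets": [{"x":-0.0046,"y":-0.0012,"z":0,"twist":-2.0,"gripper":0},{"x":-0.0046,"y":-0.0012,"z":0,"twist":-2.0,"gripper":0},{"x":-0.0046,"y":-0.0012,"z":0,"twist":-2.0,"gripper":0},{"x":-0.0046,"y":-0.0012,"z":0,"twist":-2.0,"gripper":0},{"x":-0.0046,"y":-0.0012,"z":0,"twist":-2.0,"gripper":0}]}}

```text
t: 23.45
tcp_pos: [0.5913, -0.2267, 0.0214]
orientation: [0.0, 1.0, 0.009, 0.0]
wrist_force: [4.8, -2.2, 2.8]
opening: -0.0
```

Call:
{"name": "move_arm", "arguments": {"targets": [{"x":-0.0047,"y":-0.0006,"z":0,"twist":-1.5,"gripper":0},{"x":-0.0047,"y":-0.0006,"z":0,"twist":-1.5,"gripper":0},{"x":-0.0047,"y":-0.0006,"z":0,"twist":-1.5,"gripper":0},{"x":-0.0047,"y":-0.0006,"z":0,"twist":-1.5,"gripper":0},{"x":-0.0047,"y":-0.0006,"z":0,"twist":-1.5,"gripper":0}]}}

```text
t: 24.08
tcp_pos: [0.5677, -0.2295, 0.0214]
orientation: [-0.0, 0.998, -0.056, 0.0]
wrist_force: [4.7, -0.2, 3.0]
opening: 0.0
```

Call:
{"name": "move_arm", "arguments": {"targets": [{"x":-0.0048,"y":0,"z":0,"twist":-1.5,"gripper":0},{"x":-0.0048,"y":0,"z":0,"twist":-1.5,"gripper":0},{"x":-0.0048,"y":0,"z":0,"twist":-1.5,"gripper":0},{"x":-0.0048,"y":0,"z":0,"twist":-1.5,"gripper":0},{"x":-0.0048,"y":0,"z":0,"twist":-1.5,"gripper":0}]}}

```text
t: 24.7
tcp_pos: [0.5437, -0.2292, 0.0213]
orientation: [-0.0, 0.993, -0.121, 0.0]
wrist_force: [5.3, 2.1, 3.3]
opening: 0.0001
```

Call:
{"name": "move_arm", "arguments": {"targets": [{"x":-0.0047,"y":0.0006,"z":0,"twist":-1.5,"gripper":0},{"x":-0.0047,"y":0.0006,"z":0,"twist":-1.5,"gripper":0},{"x":-0.0047,"y":0.0006,"z":0,"twist":-1.5,"gripper":0},{"x":0,"y":0,"z":0,"twist":0,"gripper":0}]}}

```text
t: 25.2
tcp_pos: [0.5294, -0.2275, 0.0212]
orientation: [-0.0, 0.987, -0.16, -0.0]
wrist_force: [1.5, -0.8, 2.6]
opening: 0.0004
```

Call:
{"name": "move_arm", "arguments": {"targets": [{"x":-0.0031,"y":0.0006,"z":0,"twist":-1,"gripper":0},{"x":-0.0031,"y":0.0006,"z":0,"twist":-1,"gripper":0},{"x":-0.0031,"y":0.0006,"z":0,"twist":-1,"gripper":0},{"x":-0.0031,"y":0.0006,"z":0,"twist":-1,"gripper":0},{"x":-0.0031,"y":0.0006,"z":0,"twist":-1,"gripper":0}]}}

```text
t: 25.82
tcp_pos: [0.5141, -0.2245, 0.0212]
orientation: [-0.0, 0.979, -0.203, 0.0]
wrist_force: [5.6, 1.0, 3.1]
opening: 0.0002
```

Call:
{"name": "move_arm", "arguments": {"targets": [{"x":-0.0031,"y":0.0008,"z":0,"twist":-1,"gripper":0},{"x":-0.0031,"y":0.0008,"z":0,"twist":-1,"gripper":0}]}}

```text
t: 26.08
tcp_pos: [0.508, -0.2229, 0.0212]
orientation: [-0.0, 0.976, -0.22, 0.0]
wrist_force: [5.4, 1.1, 2.6]
opening: 0.0001
```

Call:
{"name": "move_arm", "arguments": {"targets": [{"x":-0.0023,"y":0.0006,"z":0,"twist":-0.7,"gripper":0}]}}

```text
t: 26.2
tcp_pos: [0.5056, -0.2223, 0.0212]
orientation: [-0.0, 0.974, -0.226, 0.0]
wrist_force: [5.0, 0.2, 3.2]
opening: 0.0003
```

Call:
{"name": "move_arm", "arguments": {"targets": [{"x":-0.0021,"y":0.0006,"z":0,"twist":-0.7,"gripper":0}]}}

```text
t: 26.32
tcp_pos: [0.5036, -0.2217, 0.0212]
orientation: [-0.0, 0.973, -0.232, -0.0]
wrist_force: [5.5, 1.9, 3.4]
opening: 0.0002
```

Call:
{"name": "move_arm", "arguments": {"targets": [{"x":-0.0021,"y":0.0006,"z":0,"twist":-0.7,"gripper":0}]}}

```text
t: 26.45
tcp_pos: [0.5015, -0.2211, 0.0212]
orientation: [-0.0, 0.971, -0.238, -0.0]
wrist_force: [5.7, 1.2, 3.4]
opening: 0.0007
```

Call:
{"name": "move_arm", "arguments": {"targets": [{"x":-0.0021,"y":0.0007,"z":0,"twist":-0.7,"gripper":0}]}}

```text
t: 26.58
tcp_pos: [0.4995, -0.2204, 0.0212]
orientation: [-0.0, 0.97, -0.243, 0.0]
wrist_force: [7.3, 0.9, 1.8]
opening: -0.0002
```

Call:
{"name": "move_arm", "arguments": {"targets": [{"x":-0.0014,"y":0.0005,"z":0,"twist":-0.4,"gripper":0}]}}

```text
t: 26.7
tcp_pos: [0.4983, -0.2199, 0.0213]
orientation: [-0.0, 0.969, -0.247, 0.0]
wrist_force: [7.8, 0.4, 1.5]
opening: -0.0002
```

Call:
{"name": "move_arm", "arguments": {"targets": [{"x":0,"y":0,"z":0,"twist":0,"gripper":0}]}}

```text
t: 26.82
tcp_pos: [0.4982, -0.2199, 0.0212]
orientation: [-0.0, 0.969, -0.247, 0.0]
wrist_force: [6.4, 1.6, 0.8]
opening: 0.0002
```

Call:
{"name": "move_arm", "arguments": {"targets": [{"x":-0.0014,"y":0.0005,"z":0,"twist":-0.4,"gripper":0},{"x":0,"y":0,"z":0,"twist":0,"gripper":0}]}}

```text
t: 27.08
tcp_pos: [0.497, -0.2195, 0.0213]
orientation: [-0.0, 0.968, -0.25, 0.001]
wrist_force: [8.2, 1.0, 1.3]
opening: -0.0002
```

Run:
```python
from h import *
for i in range(4):
    a=manip.get_image("side"); print(manip.observe()["wrist_force"].round(1))
b=manip.get_image("top")
cv2.imwrite("pics/g.png",np.vstack([cv2.resize(a[150:230,270:370],(800,640),interpolation=cv2.INTER_CUBIC)[:520]]))
```

```text
[8.5 1.1 1.1]
[7.9 0.5 1.3]
[8.7 0.2 1.9]
[8.3 1.  0.9]
```

View pics/g.png

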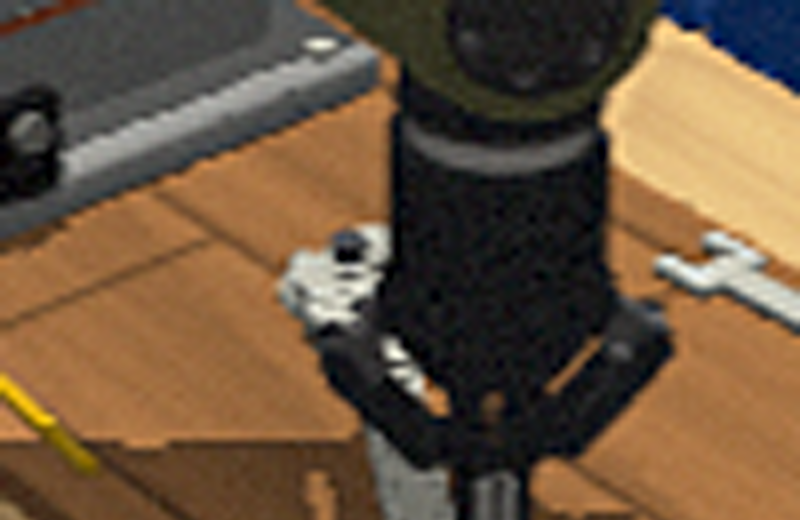

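Pressed steadily, the handle gives about 8.3 N on the wrist, or 7.6 N along the swing, against 1.5 to 2 N standing in the free swing. It has climbed within about 3 mm, so this is the stop. The picture shows the wrench head still around the stud at crop (350,245). I'll back off, rise and clear the view.

Call:
{"name": "move_arm", "arguments": {"targets": [{"x":0.002,"y":-0.0007,"z":0,"twist":0,"gripper":0},{"x":0.004,"y":-0.0013,"z":0,"twist":0,"gripper":0},{"x":0.012,"y":-0.004,"z":0,"twist":0,"gripper":0},{"x":0,"y":0,"z":0.05,"twist":0,"gripper":0},{"x":0,"y":0,"z":0.06,"twist":0,"gripper":0}]}}

```text
t: 27.95
tcp_pos: [0.5144, -0.2254, 0.1313]
orientation: [-0.0, 0.968, -0.25, -0.002]
wrist_force: [0.1, -0.5, -0.4]
opening: 0.0001
```

Call:
{"name": "move_arm", "arguments": {"targets": [{"x":-0.04,"y":-0.04,"z":0.03,"twist":0,"gripper":0},{"x":-0.04,"y":-0.04,"z":0.03,"twist":0,"gripper":0},{"x":-0.04,"y":-0.04,"z":0,"twist":0,"gripper":0},{"x":-0.04,"y":-0.04,"z":0,"twist":0,"gripper":0},{"x":0,"y":0,"z":0,"twist":0,"gripper":0}]}}

```text
t: 28.58
tcp_pos: [0.3545, -0.3859, 0.1896]
orientation: [-0.0, 0.968, -0.252, -0.0]
wrist_force: [1.3, 1.0, 0.2]
opening: -0.0001
```

Run:
```python
from h import *
crop("top","pics/h.png",255,145,355,215,8)
o=manip.observe();print(o["t"],o["tcp_pos"],o["wrist_force"])
```

```text
28.625 [ 0.35579543 -0.38472399  0.18956431] [ 0.22715317 -0.00651245  0.29813938]
```

View pics/h.png

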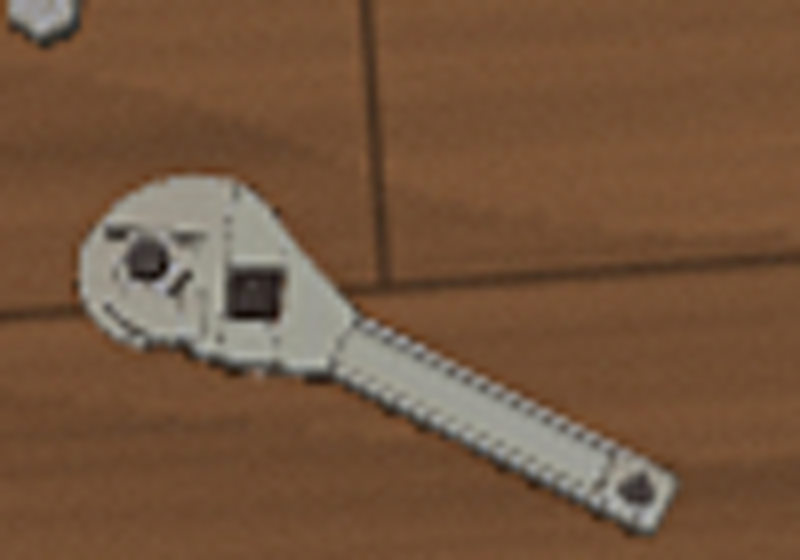

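The picture shows the wrench round the stud (147,260), with the worm at (255,293) and the handle hole at (637,489). The handle edges are (362,320)-(676,480) and (340,378)-(655,533). Now to work out the turn.

Run:
```python
from h import *
f=lambda c,z:back("top",(255+(c[0]+.5)/8-.5,145+(c[1]+.5)/8-.5),z)
s=f((147,260),.045)
def yaw(a,b): d=f(a,.034)-f(b,.032); return np.degrees(np.arctan2(d[1],d[0]))%360
def ang(c): d=f(c,.032)-s; return np.degrees(np.arctan2(d[1],d[0])),np.linalg.norm(d[:2])
def off(a,b):
    p,q=f(a,.034)[:2],f(b,.032)[:2]; d=(p-q)/np.linalg.norm(p-q); r=s[:2]-q; return d[0]*r[1]-d[1]*r[0]
print("edges yaw before",yaw((347,178),(690,108)),yaw((357,235),(700,168)),"after",yaw((362,320),(676,480)),yaw((340,378),(655,533)))
print("hole ang",ang((670,135)),ang((637,489)))
print("nut left of handle line",off((352,206),(697,138)),off((351,349),(666,507)))
d=np.radians(ang((670,135))[0]-ang((637,489))[0]);print("turn",d)
w=f((255,293),.038)-s;w0=f((250,218),.038)-s;print("worm",np.degrees(np.arctan2(w[1],w[0])),np.degrees(np.arctan2(w0[1],w0[0])),np.linalg.norm(w[:2]))
```

```text
edges yaw before 101.52543933950867 100.97062256551744 after 62.05498310499869 62.94438900679424
hole ang (np.float64(-75.7463264135577), np.float64(0.19323222905206833)) (np.float64(-115.43025218511457), np.float64(0.19158196729353233))
nut left of handle line 0.007542136095125017 0.005903158405275485
turn 0.6926151648306985
worm -105.98018929543163 -64.93218527390538 0.03933834696639435
```

The image puts the turn at 0.68 to 0.72 rad, plus the 0 to 0.08 the nut began with. That agrees with the stop, but the margin to 0.72 is thin. There is time for a second gentle push, staying below 9 N, to confirm the stop by its stiffness.

Call:
{"name": "move_arm", "arguments": {"targets": [{"x":0.04,"y":0.04,"z":0,"twist":0,"gripper":0},{"x":0.04,"y":0.04,"z":0,"twist":0,"gripper":0},{"x":0.04,"y":0.04,"z":-0.03,"twist":0,"gripper":0},{"x":0.04,"y":0.04,"z":-0.03,"twist":0,"gripper":0},{"x":0,"y":0,"z":0,"twist":0,"gripper":0}]}}

```text
t: 29.25
tcp_pos: [0.5162, -0.2213, 0.1285]
orientation: [-0.001, 0.969, -0.247, -0.002]
wrist_force: [0.0, -0.9, 0.3]
opening: 0.0002
```

Call:
{"name": "move_arm", "arguments": {"targets": [{"x":0,"y":0,"z":-0.05,"twist":0,"gripper":0},{"x":0,"y":0,"z":-0.05,"twist":0,"gripper":0},{"x":0,"y":0,"z":-0.01,"twist":0,"gripper":0},{"x":-0.006,"y":0.002,"z":0,"twist":0,"gripper":0},{"x":-0.003,"y":0.001,"z":0,"twist":0,"gripper":0}]}}

```text
t: 29.88
tcp_pos: [0.5062, -0.2229, 0.0232]
orientation: [0.0, 0.968, -0.25, 0.001]
wrist_force: [-0.1, 0.9, 0.3]
opening: 0.0003
```

Call:
{"name": "move_arm", "arguments": {"targets": [{"x":-0.002,"y":0.0007,"z":0,"twist":0,"gripper":0},{"x":-0.001,"y":0.0003,"z":0,"twist":0,"gripper":0}]}}

```text
t: 30.12
tcp_pos: [0.5029, -0.2218, 0.022]
orientation: [0.0, 0.968, -0.25, 0.001]
wrist_force: [-0.2, -0.5, -0.0]
opening: 0.0001
```

Call:
{"name": "move_arm", "arguments": {"targets": [{"x":-0.001,"y":0.0003,"z":0,"twist":0,"gripper":0},{"x":-0.001,"y":0.0003,"z":0,"twist":0,"gripper":0}]}}

```text
t: 30.38
tcp_pos: [0.5011, -0.2211, 0.0215]
orientation: [0.0, 0.968, -0.25, 0.001]
wrist_force: [2.9, 0.2, 0.2]
opening: 0.0001
```

Call:
{"name": "move_arm", "arguments": {"targets": [{"x":-0.001,"y":0.0003,"z":0,"twist":0,"gripper":0},{"x":0,"y":0,"z":0,"twist":0,"gripper":0}]}}

```text
t: 30.62
tcp_pos: [0.5001, -0.2207, 0.0214]
orientation: [0.0, 0.968, -0.25, 0.001]
wrist_force: [5.4, 0.1, 0.6]
opening: -0.0001
```

Call:
{"name": "move_arm", "arguments": {"targets": [{"x":-0.001,"y":0.0003,"z":0,"twist":0,"gripper":0},{"x":0,"y":0,"z":0,"twist":0,"gripper":0}]}}

```text
t: 30.88
tcp_pos: [0.4992, -0.2204, 0.0214]
orientation: [0.0, 0.968, -0.25, 0.001]
wrist_force: [5.2, 0.9, 1.6]
opening: -0.0003
```

Call:
{"name": "move_arm", "arguments": {"targets": [{"x":-0.001,"y":0.0003,"z":0,"twist":0,"gripper":0},{"x":0,"y":0,"z":0,"twist":0,"gripper":0}]}}

```text
t: 31.12
tcp_pos: [0.4983, -0.2202, 0.0215]
orientation: [0.0, 0.968, -0.25, 0.001]
wrist_force: [5.9, 0.0, 0.4]
opening: 0.0001
```

Call:
{"name": "move_arm", "arguments": {"targets": [{"x":-0.001,"y":0.0003,"z":0,"twist":0,"gripper":0},{"x":0,"y":0,"z":0,"twist":0,"gripper":0}]}}

```text
t: 31.38
tcp_pos: [0.4974, -0.2199, 0.0215]
orientation: [0.0, 0.968, -0.25, 0.001]
wrist_force: [7.6, 0.3, 0.1]
opening: -0.0001
```

Call:
{"name": "move_arm", "arguments": {"targets": [{"x":-0.0008,"y":0.0003,"z":0,"twist":0,"gripper":0},{"x":0,"y":0,"z":0,"twist":0,"gripper":0}]}}

```text
t: 31.62
tcp_pos: [0.4967, -0.2197, 0.0216]
orientation: [0.0, 0.968, -0.25, 0.001]
wrist_force: [7.5, 0.3, 0.4]
opening: -0.0001
```

Call:
{"name": "move_arm", "arguments": {"targets": [{"x":-0.0006,"y":0.0002,"z":0,"twist":0,"gripper":0},{"x":0,"y":0,"z":0,"twist":0,"gripper":0},{"x":0,"y":0,"z":0,"twist":0,"gripper":0}]}}

```text
t: 32.0
tcp_pos: [0.4962, -0.2195, 0.0216]
orientation: [0.0, 0.968, -0.25, 0.001]
wrist_force: [9.9, -0.2, 0.7]
opening: 0.0
```

Run:
```python
from h import *
F=[]
for i in range(5): manip.get_image("top"); F.append(manip.observe()["wrist_force"])
print(np.mean(F,0),manip.observe()["tcp_pos"])
```

```text
[8.72193875 0.25263913 0.32772821] [ 0.49623123 -0.21946781  0.02156418]
```

The second loading retraces the first, about 1.5 N/mm up to a mean of 8.7 N, with no breakaway or slip. That is a stop. I'll back off, clear and take a last look.

Call:
{"name": "move_arm", "arguments": {"targets": [{"x":0.002,"y":-0.0007,"z":0,"twist":0,"gripper":0},{"x":0.004,"y":-0.0013,"z":0,"twist":0,"gripper":0},{"x":0.012,"y":-0.004,"z":0,"twist":0,"gripper":0},{"x":0,"y":0,"z":0.05,"twist":0,"gripper":0},{"x":0,"y":0,"z":0.06,"twist":0,"gripper":0}]}}

```text
t: 32.88
tcp_pos: [0.513, -0.2252, 0.1314]
orientation: [-0.0, 0.968, -0.25, -0.002]
wrist_force: [0.8, -0.4, 0.1]
opening: -0.0004
```

Call:
{"name": "move_arm", "arguments": {"targets": [{"x":-0.04,"y":-0.04,"z":0.03,"twist":0,"gripper":0},{"x":-0.04,"y":-0.04,"z":0.03,"twist":0,"gripper":0},{"x":-0.04,"y":-0.04,"z":0,"twist":0,"gripper":0},{"x":-0.04,"y":-0.04,"z":0,"twist":0,"gripper":0},{"x":0,"y":0,"z":0,"twist":0,"gripper":0}]}}

```text
t: 33.5
tcp_pos: [0.3531, -0.3857, 0.1897]
orientation: [-0.0, 0.968, -0.252, -0.0]
wrist_force: [1.3, 0.7, -0.5]
opening: 0.0
```

Run:
```python
from h import *
a=manip.get_image("top")[115:250,225:385]
cv2.imwrite("pics/i.png",cv2.resize(a,None,fx=4,fy=4,interpolation=cv2.INTER_CUBIC))
b=manip.get_image("top")[145:215,255:355];p=cv2.imread("pics/h.png");p=cv2.resize(p,(100,70),interpolation=cv2.INTER_AREA)
print("shift vs first release", cv2.phaseCorrelate(np.float32(p[30:70,60:90,1]),np.float32(b[30:70,60:90,1])))
```

```text
shift vs first release ((-0.017127374702660347, 0.05410256515134293), 0.9953942354520162)
```

View pics/i.png

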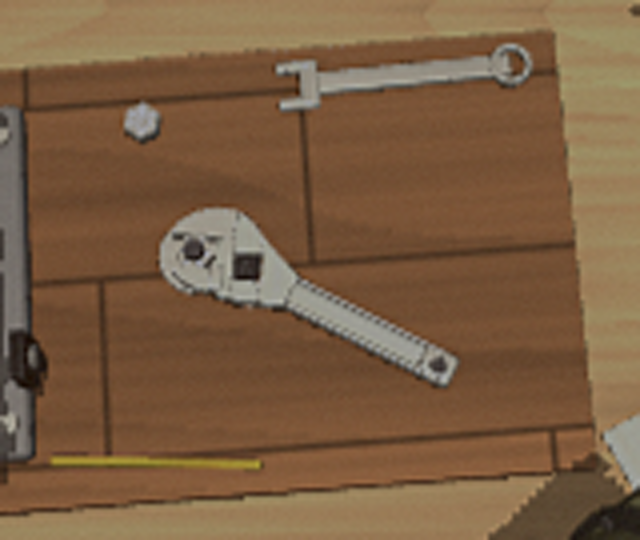

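The wrench sits flat on the nut and came to rest in the same place after both pushes (shift 0.05 px). The spanner, spare nut and pencil are where they were. Handing in.

```bash
python3 -c "
from plant import manip
print(manip.job_done(), manip.observe()['t'])"
```

```text
the job is handed in; nothing more can be done
the job is handed in; nothing more can be done
```

I tightened the wrench's jaw on the nut, swung the handle clockwise until the nut came up against its stop, and handed the job in about 34 s into the 72 s allowed.

- **Jaw:** I rolled the worm in seven strokes at about 6 to 12 N, all before touching the handle. The force along the mouth rose from about 4 N to 9–10 N, so the jaw is tight. I could not read the opening in the pictures, so this rests on force alone.
- **Nut:** The handle force climbed at about 1.5 N per mm at the end of the swing. A second push to about 8.7 N followed the same curve with no slip. After both pushes the wrench came to rest in the same place.
- **Last look:** The wrench lies flat round the nut, the arm is clear, and the spanner, spare nut and pencil have not visibly moved.

**Checks that disagreed or stay uncertain:**
- **Turn angle:** The pictures put the wrench's turn at 0.68 to 0.72 rad, depending on which feature I measured. The nut's unknown start of 0 to 0.08 rad comes on top, so the 0.72 rad limit is supported mainly by the force at the stop.
- **Sideways force:** During the fifth worm stroke a sideways force of about 8 N appeared, and I corrected for it in the next strokes.

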